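# Low pour of milling balls into a shallow dish

## Robot

A 7-joint arm with a two-finger parallel gripper is mounted at the origin on a cart in front of the work surface, level with it; the furniture and walls round the work are solid. World frame = base frame: x ahead of the robot, y to its left, z up, the work surface at z = 0. Lengths are in mm, angles in rad, forces in N, time in s.
With the tool pointing down it reaches from about 400 to 875 mm from the base axis. Payload 4.4 kg.
Tool frame: the origin (TCP) lies midway between the tips of the shut fingers; the grasp point (between the pads) lies 19 mm behind it (ctrl.grip_point_offset is the distance from the TCP to the grasp point, in mm); z points along the fingers, y is the line along which they close (so a half turn about z gives the same grasp; the last joint's range is limited). The gripper opens to 85 mm and grips with 20 to 120 N. Pads are 22 mm wide; open, the fingers measure 114 mm over their backs; the gripper's body (76 mm by 85 mm) begins 54 mm behind the grasp point. The pads swing forward as they close: fully open they stand 13 mm farther back than shut.
Start: joints at [1.148, 0.628, 0.038, 1.517, -0.027, 0.996, -0.02], TCP at [227.058, -609.067, 231.313] pointing down, gripper open.
Joint ranges: [-3.06, 3.06], [-0.37, 2.12], [-1.25, 1.32], [0.18, 2.47], [-1.1, 4.24], [0.23, 1.98], [-2.94, 2.94]. Speed limits (rad/s): [2.57, 2.57, 3.14, 3.14, 3.14, 3.14, 3.14].

## Interface

Orientations are given as [roll, pitch, yaw] about the fixed x, y, z axes, in that order (R = Rz(yaw) Ry(pitch) Rx(roll)).
In Python, from cell import ctrl gives the robot as it stands.
- The arm moves only by the shell command python3 nudge.py, which reads ROWS from standard input. ROWS is a JSON list of rows, 1 to 12 of them, each of 7 numbers: dx, dy, dz in mm, then a rotation vector rx, ry, rz in rad, then the finger opening in mm; each row shifts and turns the commanded pose from where the row before left it, along the tool's axes as they then stand; what a row does not reach is not made up. A row lasts 1/10 s, in which the tool goes at most 50 mm and 0.15 rad, less where a joint would pass 70% of its speed; a pose out of reach is approached as far as the arm can. The fingers move at their own pace and stop on an object; the grip force is fixed at half the most. Time passes only in rows, so rows that do not move let the fingers close. It prints the time, the measured TCP pose, the force, the opening and the grip force at its end. Input that does not fit is refused with a message, and nothing moves.
- ctrl.read_state(): the state, without advancing time (a new reading comes with each control period).
- ctrl.get_image(name): name is "scene" or "top" or "wrist"; returns the picture (400x640x3 uint8, blue, green, red); there is no depth.
- ctrl.calibration(name): a dict with "fx", "fy", "cx", "cy" (pixels), "k1" (the pictures are not rectified: a ray, as slopes to the right and down, at radius r is drawn at 1 + k1 r^2 times it, then the intrinsics apply), "rvec" (rotation vector, rad) and "tvec" (3), from world to camera coordinates, as OpenCV has them; the wrist camera has in their place "hand_eye" (4x4, takes a point from camera to tool coordinates, whose origin is the TCP and whose axes are the flange's). Camera axes: x right, y down, z forward; pixel columns grow to the right and rows downward; lengths in mm; the calibration is good to about 2 mm. A picture is of the moment at which its call begins: read the wrist's pose just before it. calibration takes no time and is no camera call.
- ctrl.finish_job(): hands the job in; it is judged then, once.
The state is a dict: "clock": time; "qpos": joint angles; "qd": joint speeds; "tau": joint torques, N m; "eef_pos": TCP position; "tool_rot": TCP orientation; "force": force on the tool from outside, world axes, zero at the start; "torque": the same for the moment, N m; "width": finger opening in mm; "gripper_force": force on a finger pad.
Only numpy, scipy, OpenCV 4.12 (cv2) and the standard library are available. Lean on these libraries where they do the work, as an engineer would, in place of code of your own. Each camera call takes 0.05 s, during which the arm holds its last target. There are 200 camera calls.

## Task

Pour all six steel balls from the scoop into the shallow white dish: lower the spout until it is just above the dish before you tip the scoop, so that no ball drops from a height or bounces out. Then park the empty scoop in its keyed stand, fully seated and let go. Leave the dish where it is and do not disturb the vials, the lidded petri dish or the small weight.

Things in the scene. Friction and masses are not known exactly. Their poses are not given: they have to be found in the camera images.
- scoop: Aluminium trough with a spout on a grey foot, black bar handle above. 125 mm long (x -63 to +62), 56 wide, 82 high over the handle, 0.16 kg empty. Origin: centre of the foot's underside; z up; +x to the spout. Floor level at z = 15 mm from x = -50 to +20, then climbing 16 degrees to the spout; side walls to z = 42 mm. Level, it keeps the balls; spout tipped down 45 to 50 degrees, they roll out.
- scoop_grip (a point): Point in the scoop's black bar handle above the foot's centre, 74 mm above the foot's underside, near the balance point. The bar runs along the scoop's x (-62 to +18 mm), is 12 mm wide (y) and 16 mm high (z 66 to 82 mm); its rear end is on a post at x = -63 to -52, its front end free. Grip it from above, fingers on its two long sides.
- scoop_spout (a point): Middle of the scoop's open spout edge: x = 62 mm, z = 27 mm in the scoop's frame. The spout is 40 mm wide inside.
- scoop_notch (a point): Middle of the notch in the rear edge of the scoop's foot (x = -18 mm, z = 0 in the scoop's frame). The foot is 48 mm (x -24 to +24) by 36 mm (y), 12 mm high; the notch is 12 mm wide (y), runs from x = -24 to -12 and through the foot's whole height.
- dish: Shallow round white porcelain dish, loose, 0.3 kg: outside diameter 104 mm at the rim, 92 mm at the foot, 18 mm high, wall 3 mm, inner floor 4 mm above its underside. Origin: centre of its underside, z up.
- stand: The scoop's stand: grey block fixed to the worktop, 84 (x) by 72 (y) by 14 mm high, its top pocket 52 (x) by 40 (y), 10 mm deep. A key tongue 8 mm wide (y) stands in the pocket's rear side, x = -27 to -15.5 mm, as high as the block. Origin: centre of its underside. The foot goes in only with its notch over the tongue: scoop +x along stand +x, 2 mm clearance all round.
- stand_seat (a point): Centre of the stand's pocket floor, 4 mm above the worktop; the seated scoop's origin lies here.
- sampler_mast (a point): Foot of the mast (40 mm thick, 0.5 m high, with a short arm at 0.37 m) on the far left side of the fixed round instrument. The instrument is a drum 0.35 m in diameter and 0.23 m high, with thin parts up to 0.36 m; its centre is 0.135 m nearer the robot and 0.03 m further right. Keep the arm clear; move over it only above 0.5 m.
- pump_mid (a point): Middle, at worktop level, of the fixed blue pump: 180 (x) by 130 (y) by 200 mm high. A wall stands 145 mm to its left (y).
- carboy_front (a point): Nearest point, at worktop level, of the fixed big clear bottle: 280 mm in diameter, 340 mm high, its middle 140 mm further ahead (+x).
- vial_a: Bystander: small amber vial with a cap, 27 mm diameter, 61 mm high, origin under its centre.
- vial_b: Bystander: small amber vial with a cap, 27 mm diameter, 61 mm high, origin under its centre.
- petri: Bystander: closed plastic dish with lid, 58 mm diameter, 14 mm high (not the one to fill), origin under its centre.
- weight: Bystander: small steel calibration weight, a cylinder of 12 mm diameter, 40 mm high, origin under its centre.
- ball_1: One of the six equal steel milling balls that start in the scoop: 15 mm diameter, 14 g, origin at its centre.
- ball_2: One of the six equal steel milling balls that start in the scoop: 15 mm diameter, 14 g, origin at its centre.
- ball_3: One of the six equal steel milling balls that start in the scoop: 15 mm diameter, 14 g, origin at its centre.
- ball_4: One of the six equal steel milling balls that start in the scoop: 15 mm diameter, 14 g, origin at its centre.
- ball_5: One of the six equal steel milling balls that start in the scoop: 15 mm diameter, 14 g, origin at its centre.
- ball_6: One of the six equal steel milling balls that start in the scoop: 15 mm diameter, 14 g, origin at its centre.

How it is judged (in metres and radians):
On the way, in this order (a step that is already met when the one before it is completed fails the run):
1. The spout is low over the dish (its edge inside the rim and less than 60 mm above the dish's underside) with all six balls still in the scoop (horizontal distance between scoop_spout and dish below 0.052 m and z of scoop_spout in the frame of dish below 0.06 m and x of ball_1 in the frame of scoop between -0.055 and 0.072 m and y of ball_1 in the frame of scoop between -0.03 and 0.03 m and z of ball_1 in the frame of scoop between 0.012 and 0.066 m and x of ball_2 in the frame of scoop between -0.055 and 0.072 m and y of ball_2 in the frame of scoop between -0.03 and 0.03 m and z of ball_2 in the frame of scoop between 0.012 and 0.066 m and x of ball_3 in the frame of scoop between -0.055 and 0.072 m and y of ball_3 in the frame of scoop between -0.03 and 0.03 m and z of ball_3 in the frame of scoop between 0.012 and 0.066 m and x of ball_4 in the frame of scoop between -0.055 and 0.072 m and y of ball_4 in the frame of scoop between -0.03 and 0.03 m and z of ball_4 in the frame of scoop between 0.012 and 0.066 m and x of ball_5 in the frame of scoop between -0.055 and 0.072 m and y of ball_5 in the frame of scoop between -0.03 and 0.03 m and z of ball_5 in the frame of scoop between 0.012 and 0.066 m and x of ball_6 in the frame of scoop between -0.055 and 0.072 m and y of ball_6 in the frame of scoop between -0.03 and 0.03 m and z of ball_6 in the frame of scoop between 0.012 and 0.066 m), for 0.1 s.
2. All six balls lie in the dish (horizontal distance between each of ball_1, ball_2, ball_3, ball_4, ball_5, ball_6 and dish below 0.047 m and z of ball_1 in the frame of dish between 0.004 and 0.022 m and z of ball_2 in the frame of dish between 0.004 and 0.022 m and z of ball_3 in the frame of dish between 0.004 and 0.022 m and z of ball_4 in the frame of dish between 0.004 and 0.022 m and z of ball_5 in the frame of dish between 0.004 and 0.022 m and z of ball_6 in the frame of dish between 0.004 and 0.022 m), for 0.2 s.
At the end, for the whole second after the job is handed in: All six balls at rest in the dish (within 47 mm of its middle, under 22 mm above its underside), the dish within 30 mm of its start; the empty scoop at rest in its stand: within 5 mm of the pocket centre, 3 mm of its floor, upright to 0.06 rad, in line to 0.12 rad (all of step 2 and linear speed of each of ball_1, ball_2, ball_3, ball_4, ball_5, ball_6 below 0.05 m/s and horizontal distance between scoop and stand_seat below 0.005 m and z of scoop in the frame of stand_seat below 0.003 m and angle between scoop's own z axis and vertical below 0.06 rad and angle between the x axis of scoop and the x axis of stand, either way round below 0.12 rad and linear speed of scoop below 0.02 m/s and distance of dish from where it was at the start of the episode below 0.03 m); the robot touches nothing.
It fails at once if A ball is out of the scoop while its centre is more than 75 mm above the worktop (dropped from a height) ((height (world z) of ball_1 above 0.075 m and not (x of ball_1 in the frame of scoop between -0.055 and 0.072 m and y of ball_1 in the frame of scoop between -0.03 and 0.03 m and z of ball_1 in the frame of scoop between 0.012 and 0.066 m)) or (height (world z) of ball_2 above 0.075 m and not (x of ball_2 in the frame of scoop between -0.055 and 0.072 m and y of ball_2 in the frame of scoop between -0.03 and 0.03 m and z of ball_2 in the frame of scoop between 0.012 and 0.066 m)) or (height (world z) of ball_3 above 0.075 m and not (x of ball_3 in the frame of scoop between -0.055 and 0.072 m and y of ball_3 in the frame of scoop between -0.03 and 0.03 m and z of ball_3 in the frame of scoop between 0.012 and 0.066 m)) or (height (world z) of ball_4 above 0.075 m and not (x of ball_4 in the frame of scoop between -0.055 and 0.072 m and y of ball_4 in the frame of scoop between -0.03 and 0.03 m and z of ball_4 in the frame of scoop between 0.012 and 0.066 m)) or (height (world z) of ball_5 above 0.075 m and not (x of ball_5 in the frame of scoop between -0.055 and 0.072 m and y of ball_5 in the frame of scoop between -0.03 and 0.03 m and z of ball_5 in the frame of scoop between 0.012 and 0.066 m)) or (height (world z) of ball_6 above 0.075 m and not (x of ball_6 in the frame of scoop between -0.055 and 0.072 m and y of ball_6 in the frame of scoop between -0.03 and 0.03 m and z of ball_6 in the frame of scoop between 0.012 and 0.066 m))).
It fails at once if The dish is pushed more than 30 mm (distance of dish from where it was at the start of the episode above 0.03 m).
It fails at once if A bystander (vial, lidded dish or weight) is pushed more than 20 mm or knocked over (distance of any of vial_a, vial_b, petri, weight from where it was at the start of the episode above 0.02 m or angle between any of vial_a, vial_b, petri, weight's own z axis and vertical above 0.5 rad).
It also fails if it takes over 69 s, if anything falls off the work surface, if the arm or the gripper's body presses on something with over 40 N, if the wrist force passes 120 N, or if a joint passes its speed limit or range.

## Working session

There is one attempt and no reset: what is moved stays moved. The work goes in short steps, Python scripts to look and compute and a shell command to move; the robot and the scene stay as the last step left them, time stands still between calls to the robot, and variables do not carry over. Pictures are saved under pics/ and viewed, at most 10 in all, crops included, and the job is handed in when it is done.

```bash
ls; mkdir -p pics
python3 - <<'E'
from cell import ctrl
import cv2
print(ctrl.read_state())
for n in("scene","top","wrist"):
    cv2.imwrite(f"pics/{n}0.png",ctrl.get_image(n)); print(n,ctrl.calibration(n))
E
```

```text
cell.py
nudge.py
pics
{'clock': 0.0, 'qpos': array([ 1.14819467,  0.6293394 ,  0.03844795,  1.51839038, -0.02701062,
        0.99629088, -0.02000365]), 'qd': array([-0.00142964, -0.00101914, -0.00081157, -0.00137723,  0.00033989,
        0.00030926, -0.00053631]), 'tau': array([-6.31872335e-04, -5.63402903e+01,  1.22581534e+00, -1.93444151e+01,
        1.09290596e-02,  1.06931623e-02,  8.81630001e-06]), 'eef_pos': array([ 226.83605974, -608.45782745,  230.38639809]), 'tool_rot': array([-3.13968287e+00,  1.99620031e-05,  3.56786887e-01]), 'force': array([0.51290581, 0.51038162, 0.47407147]), 'torque': array([-0.02781637, -0.01912391, -0.0242861 ]), 'gripper_force': 0.0, 'width': 85.70880954790576}
scene {'fx': 505.93201333296406, 'fy': 505.93201333296406, 'cx': 324.30325222233245, 'cy': 203.26297140456927, 'k1': -0.04228095876365838, 'rvec': array([ 2.13432182,  1.6333498 , -0.43858595]), 'tvec': array([-259.66210629, -376.14878567, 1282.19099602])}
top {'fx': 463.57718765225115, 'fy': 463.57718765225115, 'cx': 321.67662226964643, 'cy': 197.49372768406695, 'k1': -0.06508755531828152, 'rvec': array([ 2.13353137, -2.19051169,  0.11300322]), 'tvec': array([ 135.41218764,  508.67703777, 1094.29542554])}
wrist {'fx': 307.39178022827724, 'fy': 307.39178022827724, 'cx': 328.71100806390126, 'cy': 200.9611579337156, 'k1': 0.014565596213274894, 'hand_eye': array([[-5.78250237e-05, -9.60605021e-01, -2.77917235e-01,
         7.04742206e+01],
       [ 9.99999967e-01,  1.36896549e-05, -2.55383129e-04,
         1.21394939e+00],
       [ 2.49126907e-04, -2.77917241e-01,  9.60604989e-01,
        -1.43119533e+02],
       [ 0.00000000e+00,  0.00000000e+00,  0.00000000e+00,
         1.00000000e+00]])}
```

View pics/scene0.png

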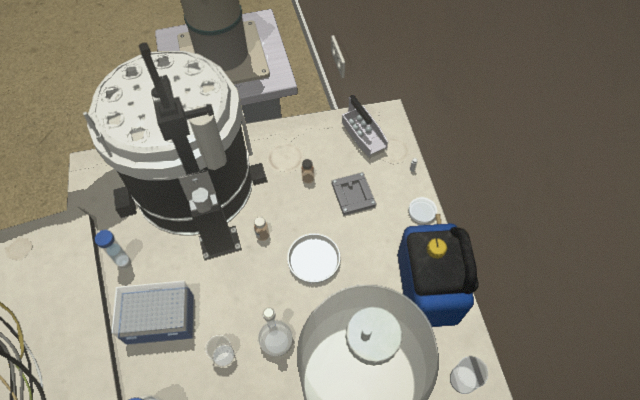

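View pics/top0.png

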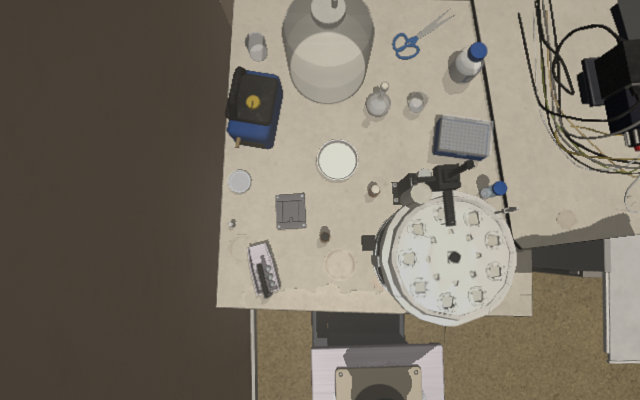

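The scene view shows the scoop at (363,132), stand at (354,193), dish at (314,259), vials at (308,170) and (261,229), weight at (414,165), petri at (423,210). In the top view: scoop (264,268), stand (291,211), dish (337,160), vials (325,235) and (375,188), weight (232,224), petri (239,181).

```bash
cat > h.py <<'E'
import numpy as np, cv2
from scipy.spatial.transform import Rotation as Ro
from cell import ctrl
def cam(n, st=None):
    c=ctrl.calibration(n); K=np.array([[c['fx'],0,c['cx']],[0,c['fy'],c['cy']],[0,0,1]])
    if n=='wrist':
        T=np.eye(4); T[:3,:3]=Ro.from_euler('xyz',st['tool_rot']).as_matrix(); T[:3,3]=st['eef_pos']
        W=np.linalg.inv(T@c['hand_eye']); R,t=W[:3,:3],W[:3,3]
    else: R,t=cv2.Rodrigues(c['rvec'])[0],np.array(c['tvec'])
    return K,np.array([c['k1'],0,0,0]),R,t
def ray(C,p):
    K,d,R,t=C; u=cv2.undistortPoints(np.array([[p]],float),K,d)[0,0]
    v=R.T@np.array([u[0],u[1],1]); return -R.T@t, v/np.linalg.norm(v)
def plane(C,p,z):
    o,v=ray(C,p); return o+v*(z-o[2])/v[2]
def tri(C1,p1,C2,p2):
    A=np.zeros((3,3));b=np.zeros(3);L=[ray(C1,p1),ray(C2,p2)]
    for o,v in L: P=np.eye(3)-np.outer(v,v);A+=P;b+=P@o
    x=np.linalg.solve(A,b); return x, max(np.linalg.norm((np.eye(3)-np.outer(v,v))@(x-o)) for o,v in L)
def proj(C,X):
    K,d,R,t=C; return cv2.projectPoints(np.array([X],float),cv2.Rodrigues(R)[0],t,K,d)[0][0,0]
E
python3 - <<'E'
from h import *
T,S=cam('top'),cam('scene')
for n,a,b in [('vialA',(325,235),(308,170)),('vialB',(375,188),(261,229)),('weight',(232,224),(414,165)),('petri',(239,181),(423,210)),('dish',(337,160),(314,259)),('stand',(291,211),(354,193)),('pump knob',(253,102),(437,248)),('mast tip?',(447,175),(150,60))]:
    print(n,*[np.round(v) for v in tri(T,a,S,b)])
a=cv2.imread('pics/top0.png')[195:305,220:330];b=cv2.imread('pics/scene0.png')[85:225,320:440]
a=cv2.resize(a,(400,400),interpolation=2);b=cv2.resize(b,(400,467),interpolation=2)
o=np.zeros((467,800,3),np.uint8);o[:400,:400]=a;o[:,400:]=b;cv2.imwrite('pics/crop1.png',o)
# dish by white mask
for n,im,C in (('top',cv2.imread('pics/top0.png'),T),('scene',cv2.imread('pics/scene0.png'),S)):
    h=cv2.cvtColor(im,cv2.COLOR_BGR2HSV)
    m=cv2.inRange(h,(0,0,205),(180,40,255)); 
    cs,_=cv2.findContours(m,cv2.RETR_EXTERNAL,2)
    g=(337,160) if n=='top' else (314,259)
    for c in cs:
        if cv2.pointPolygonTest(c,g,True)>-5 and len(c)>20:
            e=cv2.fitEllipse(cv2.convexHull(c));print(n,e,plane(C,e[0],18).round(1))
            P=np.array([plane(C,p[0].astype(float),18)[:2] for p in cv2.convexHull(c)]);print(cv2.minEnclosingCircle(P.astype(np.float32)))
E
```

```text
vialA [421. 118.  37.] 1.0
vialB [531.  -6.  35.] 2.0
weight [455. 345.  16.] 2.0
petri [561. 327.   9.] 1.0
dish [608.  82.   6.] 1.0
stand [484. 201.   7.] 2.0
pump knob [711. 267. 166.] 1.0
mast tip? [493. -80. 463.] 12.0
top ((337.1439514160156, 160.39971923828125), (34.724609375, 35.100067138671875), 135.48513793945312) [604.2  81.5  18. ]
((604.25, 81.71643829345703), 43.88882827758789)
scene ((270.87841796875, 237.90975952148438), (290.09423828125, 378.7622985839844), 48.08006286621094) [547.   10.8  18. ]
((477.1478271484375, 29.04931640625), 403.20794677734375)
```

View pics/crop1.png

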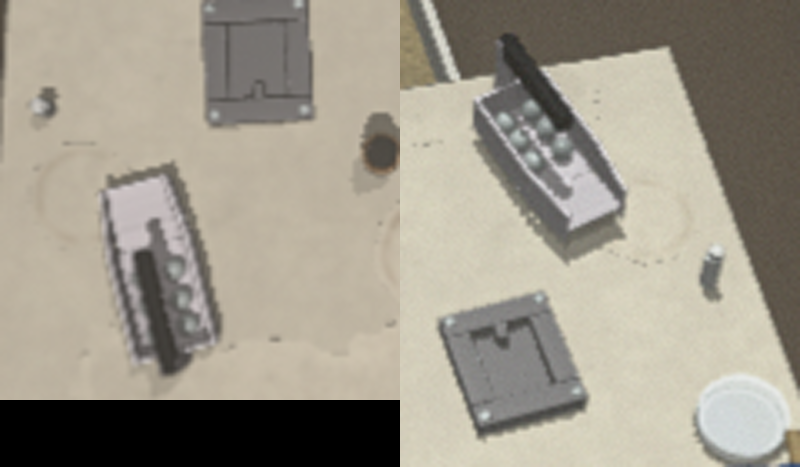

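The crop shows the bar's front end at (144,250) left / (563,123) right, and its rear end at (172,367) / (508,40). The six balls are in the trough, three on each side of the bar. The stand's key tongue is on the robot side, at (258,90) / (502,330), and its four corner screws are visible.

Run:
```python
from h import *
T,S=cam('top'),cam('scene')
L=lambda p:(220+(p[0]+.5)/400*110-.5,195+(p[1]+.5)/400*110-.5)
Rr=lambda p:(320+(p[0]-400+.5)/400*120-.5,85+(p[1]+.5)/467*140-.5)
X={}
for n,a,b in [('barF',(144,250),(563,123)),('barR',(172,367),(508,40)),('++',(213,7),(578,393)),('+-',(298,3),(484,416)),('--',(305,110),(447,321)),('-+',(215,115),(540,297)),('spL',(107,188),(622,205)),('spR',(170,174),(572,229)),('weight',(43,105),(713,255))]:
    x,r=tri(T,L(a),S,Rr(b));X[n]=x;print(n,x.round(1),round(r,1))
d=X['barF']-X['barR'];print('scoop yaw',np.arctan2(d[1],d[0]),np.linalg.norm(d))
d=X['++']+X['+-']-X['--']-X['-+'];e=X['++']+X['-+']-X['--']-X['+-'];print('stand',sum(X[k] for k in('++','+-','--','-+'))/4,np.arctan2(d[1],d[0]),np.arctan2(-e[0],e[1]))
print('carboy bottom front',plane(T,(328,103),0),plane(S,(365,400),0))
print('mast foot',plane(T,(397,191),0),plane(S,(220,238),0), 'tri',tri(T,(397,191),S,(218,238)))
print('mast top',plane(T,(470,168),500),plane(S,(146,48),500))
print('pump top corners z200',[plane(T,p,200).round() for p in((228,140),(270,148),(283,75),(237,68))])
print('flask',tri(T,(378,103),S,(276,340)),'beaker',tri(T,(416,102),S,(223,355)))
```

```text
barF [358.8 269.2  74.1] 0.3
barR [286.2 253.   78.8] 1.3
++ [519.4 230.8  13.3] 2.0
+- [520.2 171.5  13.1] 0.2
-- [447.7 168.2  13.9] 0.1
-+ [446.1 229.6  15. ] 1.2
spL [398.9 300.3  27.6] 0.8
spR [407.7 260.7  26.5] 3.0
weight [454.8 342.   32.1] 1.2
scoop yaw 0.2193208684641815 74.58128352697301
stand [483.34727852 200.01503426  13.81824403] 0.030336571383910077 0.019202377162651774
carboy bottom front [756.90253855  99.68496467   0.        ] [884.91986174 101.63360443   0.        ]
mast foot [526.45516997 -65.76143127   0.        ] [511.31472238 -88.49126706   0.        ] tri (array([523.02710609, -76.70899751,  19.2019219 ]), np.float64(13.911741032095655))
mast top [496.33435894 -90.91660498 500.        ] [509.21566332 -88.18960526 500.        ]
pump top corners z200 [array([619., 314., 200.]), array([599., 226., 200.]), array([757., 197., 200.]), array([776., 295., 200.])]
flask (array([747.97890309, -24.39857149,  17.9535803 ]), np.float64(1.023598664542887)) beaker (array([ 749.10614661, -120.77216826,   15.22506173]), np.float64(0.9259070536581367))
```

```bash
echo '[[0,0,-48,0,0,0,85],[0,0,-48,0,0,0,85],[0,0,-48,0,0,0,85],[0,0,-48,0,0,0,85],[0,0,-48,0,0,0,85],[0,0,-48,0,0,0,85],[0,0,-48,0,0,0,85],[0,0,-4,0,0,0,85]]' | python3 nudge.py
python3 -c "
from cell import ctrl;print(ctrl.read_state()['qpos'].round(2))"
```

```text
clock: 0.95
eef_pos: [227.3, -610.1, 578.1]
tool_rot: [3.13, -0.0, 0.357]
force: [-0.5, 1.2, 0.2]
width: 84.9
gripper_force: 0.0
[ 1.15  0.52  0.06  0.76 -0.03  1.84 -0.02]
```

```bash
echo '[[38,-29.5,0,0,0,0,85],[38,-29.5,0,0,0,0,85],[38,-29.5,0,0,0,0,85],[38,-29.5,0,0,0,0,85],[38,-29.5,0,0,0,0,85],[38,-29.5,0,0,0,0,85],[38,-29.5,0,0,0,0,85],[38,-29.5,0,0,0,0,85],[38,-29.5,0,0,0,0,85],[38,-29.5,0,0,0,0,85]]' | python3 nudge.py
python3 -c "
from cell import ctrl;print(ctrl.read_state()['qpos'].round(2))"
```

```text
clock: 1.95
eef_pos: [480.4, -198.1, 570.8]
tool_rot: [-3.141, 0.001, 0.357]
force: [0.7, 0.3, 0.0]
width: 85.1
gripper_force: 0.0
[ 0.42  0.25 -0.12  1.2   0.03  1.69 -0.91]
```

```bash
echo '[[35.8,-22.4,0,0,0,0,85],[35.8,-22.4,0,0,0,0,85],[35.8,-22.4,0,0,0,0,85],[35.8,-22.4,0,0,0,0,85],[35.8,-22.4,0,0,0,0,85],[35.8,-22.4,0,0,0,0,85]]' | python3 nudge.py
echo '[[0,0,30,0,0,-0.14,85],[0,0,45,0,0,-0.14,85],[0,0,45,0,0,-0.14,85],[0,0,45,0,0,-0.14,85],[0,0,45,0,0,-0.14,85],[0,0,45,0,0,-0.14,85],[0,0,45,0,0,-0.14,85],[0,0,45,0,0,-0.14,85],[0,0,35,0,0,-0.14,85],[0,0,0,0,0,-0.14,85],[0,0,0,0,0,-0.14,85]]' | python3 nudge.py
python3 -c "
from cell import ctrl;print(ctrl.read_state()['qpos'].round(2))"
```

```text
clock: 2.55
eef_pos: [635.0, 2.3, 570.6]
tool_rot: [-3.142, 0.001, 0.357]
force: [1.0, -0.7, 0.8]
width: 84.9
gripper_force: 0.0
clock: 3.65
eef_pos: [632.7, 0.9, 188.8]
tool_rot: [-3.137, -0.002, 1.903]
force: [-0.7, 0.2, 0.4]
width: 85.1
gripper_force: 0.0
[ 0.26  0.7  -0.53  1.6   0.4   0.96 -0.06]
```

```bash
echo '[[44,0,0,0,0,0,85],[0,0,0,0,-0.12,0,85],[0,0,0,0,-0.12,0,85],[0,0,0,0,-0.12,0,85],[0,0,0,0,-0.12,0,85],[0,0,0,0,-0.12,0,85],[0,0,0,0,-0.12,0,85],[0,0,0,0,-0.12,0,85]]' | python3 nudge.py
python3 -c "
from cell import ctrl
import cv2
print(ctrl.read_state()['qpos'].round(2))
cv2.imwrite('pics/reh.png',ctrl.get_image('scene'))"
```

```text
clock: 4.45
eef_pos: [620.2, 43.5, 191.5]
tool_rot: [3.14, 0.844, 1.898]
force: [-1.0, 0.0, -1.0]
width: 84.8
gripper_force: 0.0
[-0.5   0.77 -0.07  1.76  1.    1.14 -0.92]
```

View pics/reh.png

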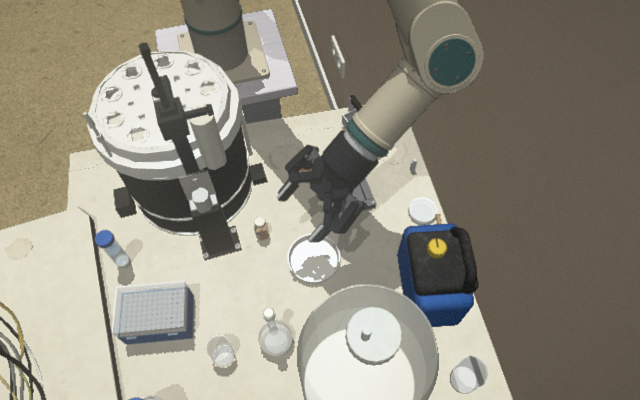

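```bash
echo '[[0,0,0,0,0.12,0,85],[0,0,0,0,0.12,0,85],[0,0,0,0,0.12,0,85],[0,0,0,0,0.12,0,85],[0,0,0,0,0.12,0,85],[0,0,0,0,0.12,0,85],[0,0,0,0,0.12,0,85]]' | python3 nudge.py
echo '[[37.6,-23.9,-10,0,0,0,85],[37.6,-23.9,-10,0,0,0,85],[37.6,-23.9,-10,0,0,0,85],[37.6,-23.9,-10,0,0,0,85],[37.6,-23.9,-10,0,0,0,85],[37.6,-23.9,-10,0,0,0,85],[37.6,-23.9,-10,0,0,0,85],[37.6,-23.9,-10,0,0,0,85]]' | python3 nudge.py
echo '[[0,0,0,0,0,0.14,85],[0,0,0,0,0,0.14,85],[0,0,0,0,0,0.14,85],[0,0,0,0,0,0.14,85],[0,0,0,0,0,0.14,85],[0,0,0,0,0,0.14,85],[0,0,0,0,0,0.14,85],[0,0,0,0,0,0.14,85],[0,0,0,0,0,0.14,85],[0,0,0,0,0,0.14,85],[0,0,0,0,0,0.14,85],[0,0,0,0,0,0.14,85]]' | python3 nudge.py
python3 - <<'E'
from h import *
import json
s=ctrl.read_state();print(s['qpos'].round(2))
cv2.imwrite('pics/w1.png',ctrl.get_image('wrist'))
json.dump({k:list(map(float,s[k])) for k in('eef_pos','tool_rot')},open('w1.json','w'))
E
```

```text
clock: 5.2
eef_pos: [620.8, 42.2, 192.7]
tool_rot: [3.138, -0.005, 1.897]
force: [-0.0, -0.6, -1.2]
width: 85.0
gripper_force: 0.0
clock: 6.0
eef_pos: [341.6, 266.9, 271.9]
tool_rot: [3.14, -0.001, 1.896]
force: [0.0, 0.5, 0.2]
width: 85.3
gripper_force: 0.0
clock: 7.2
eef_pos: [343.1, 266.0, 271.4]
tool_rot: [-3.14, -0.001, 0.21]
force: [-0.4, 0.2, 0.2]
width: 85.0
gripper_force: 0.0
[-0.53  0.27 -0.24  2.03  0.08  0.85 -2.18]
```

View pics/w1.png

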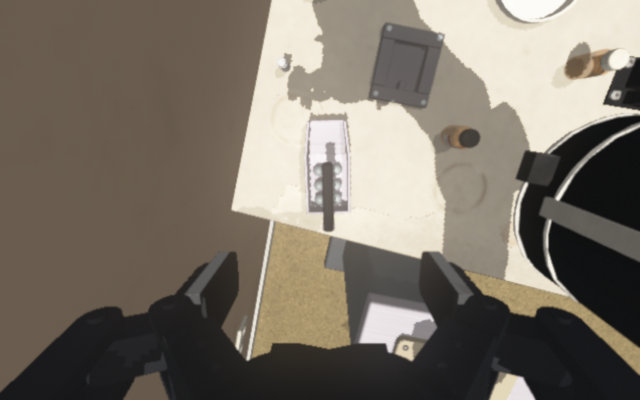

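The wrist view shows the bar from (326,163) to (328,230), and the stand around (407,65) with its tongue on the robot side. I'll zoom in to refine.

Run:
```python
from h import *
im=cv2.imread('pics/w1.png')
a=cv2.resize(im[15:115,360:460],(600,600),interpolation=2); b=cv2.resize(im[105:238,295:328+34],(200,400) ,interpolation=2)
o=np.zeros((600,800,3),np.uint8);o[:,:600]=a;o[:400,600:]=b;cv2.imwrite('pics/crop2.png',o)
g=im.max(2);m=(g<75).astype(np.uint8);m[:, :300]=0;m[:,360:]=0;m[:140]=0;m[236:]=0
n,l,s,c=cv2.connectedComponentsWithStats(m)
k=l[190,328];print(s[k],c[k]);pts=np.argwhere(l==k)[:,::-1].astype(np.float32);print(cv2.minAreaRect(pts))
```

```text
[     0      0    640    400 256000] [319.5 199.5]
((319.5, 199.5), (399.0, 639.0), 90.0)
```

View pics/crop2.png

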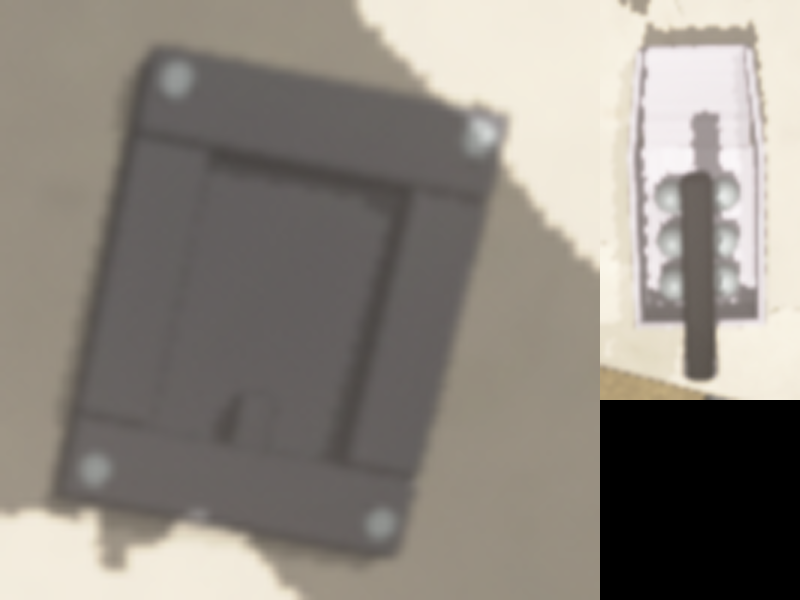

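The crop gives the stand screws at (177,78), (481,131), (380,523), (95,469), and the bar from (696,172) to (701,380).

Run:
```python
from h import *
import json
T,S,W=cam('top'),cam('scene'),cam('wrist',json.load(open('w1.json')))
L=lambda p:(220+(p[0]+.5)/400*110-.5,195+(p[1]+.5)/400*110-.5)
Rr=lambda p:(320+(p[0]-400+.5)/400*120-.5,85+(p[1]+.5)/467*140-.5)
A=lambda p:(360+(p[0]+.5)/6-.5,15+(p[1]+.5)/6-.5)
B=lambda p:(295+(p[0]-600+.5)*67/200-.5,105+(p[1]+.5)*133/400-.5)
X={}
for n,w,a,b in [('barF',B((696,172)),(144,250),(563,123)),('barR',B((701,380)),(172,367),(508,40)),('++',A((177,78)),(213,7),(578,393)),('+-',A((481,131)),(298,3),(484,416)),('--',A((380,523)),(305,110),(447,321)),('-+',A((95,469)),(215,115),(540,297))]:
    z=82 if 'b' in n else 14
    X[n]=plane(W,w,z)
    print(n,'WS',tri(W,w,S,Rr(b))[0].round(1),'WT',tri(W,w,T,L(a))[0].round(1),'W@z',X[n].round(1),'S@z',plane(S,Rr(b),z)[:2].round(1),'T@z',plane(T,L(a),z)[:2].round(1))
d=X['barF']-X['barR'];print('scoop yaw',np.arctan2(d[1],d[0]),np.linalg.norm(d))
d=X['++']+X['+-']-X['--']-X['-+'];e=X['++']+X['-+']-X['--']-X['+-'];print('stand',sum(X[k] for k in('++','+-','--','-+'))/4,np.arctan2(d[1],d[0]),np.arctan2(-e[0],e[1]))
```

```text
barF WS [359.6 270.1  74.3] WT [358.4 270.5  63.6] W@z [361.2 271.   82. ] S@z [364.9 266.9] T@z [359.  267.8]
barR WS [282.3 253.7  76.3] WT [286.  251.8  87.7] W@z [282.9 252.5  82. ] S@z [289.1 253.3] T@z [286.2 251.4]
++ WS [519.4 231.8  13.3] WT [520.2 229.8   6.7] W@z [518.7 231.   14. ] S@z [520.2 232.6] T@z [518.8 228.7]
+- WS [521.5 171.2  15.6] WT [520.3 171.4  17.6] W@z [522.  170.7  14. ] S@z [520.7 171.5] T@z [520.  171.2]
-- WS [448.3 168.4  14.6] WT [448.1 168.2  12.9] W@z [448.5 168.5  14. ] S@z [447.8 168.3] T@z [447.7 168.1]
-+ WS [446.7 229.7  16.4] WT [446.2 228.6  14.3] W@z [446.5 228.6  14. ] S@z [445.7 231.1] T@z [445.9 228.5]
scoop yaw 0.2327679136010823 80.47133041640016
stand [483.91900998 199.68404684  14.        ] 0.03179132779373159 0.043237732517113346
```

```bash
echo '[[0,0.5,43,0,0,-0.02,85],[0,0,43,0,0,0,85],[0,0,43,0,0,0,85],[0,0,43,0,0,0,85],[0,0,30,0,0,0,85],[0,0,14,0,0,0,85],[0,0,0,0,0,0,85]]' | python3 nudge.py
echo '[[0,0,0,0,0,0,50],[0,0,0,0,0,0,30],[0,0,0,0,0,0,20],[0,0,0,0,0,0,12],[0,0,0,0,0,0,5],[0,0,0,0,0,0,0],[0,0,0,0,0,0,0],[0,0,0,0,0,0,0]]' | python3 nudge.py
```

```text
clock: 7.95
eef_pos: [342.1, 264.9, 53.7]
tool_rot: [3.141, 0.003, 0.239]
force: [0.3, -0.4, 0.6]
width: 85.4
gripper_force: 0.0
clock: 8.75
eef_pos: [343.4, 266.5, 55.8]
tool_rot: [-3.141, -0.001, 0.237]
force: [0.5, 0.5, 6.2]
width: 11.2
gripper_force: 60.3
```

```bash
echo '[[0,0,-3,0,0,0,0],[0,0,-7,0,0,0,0],[0,0,-12,0,0,0,0],[0,0,-15,0,0,0,0],[0,0,-15,0,0,0,0],[0,0,-15,0,0,0,0],[0,0,-15,0,0,0,0],[0,0,-11,0,0,0,0],[0,0,-7,0,0,0,0],[0,0,0,0,0,0,0]]' | python3 nudge.py
python3 - <<'E'
from h import *
import json
s=ctrl.read_state()
w=ctrl.get_image('wrist');cv2.imwrite('pics/w2.png',w)
sc=ctrl.get_image('scene');cv2.imwrite('pics/s2.png',sc)
json.dump({k:list(map(float,s[k])) for k in('eef_pos','tool_rot')},open('w2.json','w'))
o=np.zeros((400,800,3),np.uint8);o[:,:400]=w[:,130:530];o[:,400:]=cv2.resize(sc[60:210,300:450],(400,400),interpolation=2);cv2.imwrite('pics/c3.png',o)
E
```

```text
clock: 9.75
eef_pos: [343.2, 266.0, 156.1]
tool_rot: [-3.141, -0.001, 0.237]
force: [0.5, 0.3, -2.5]
width: 11.1
gripper_force: 59.0
```

View pics/c3.png

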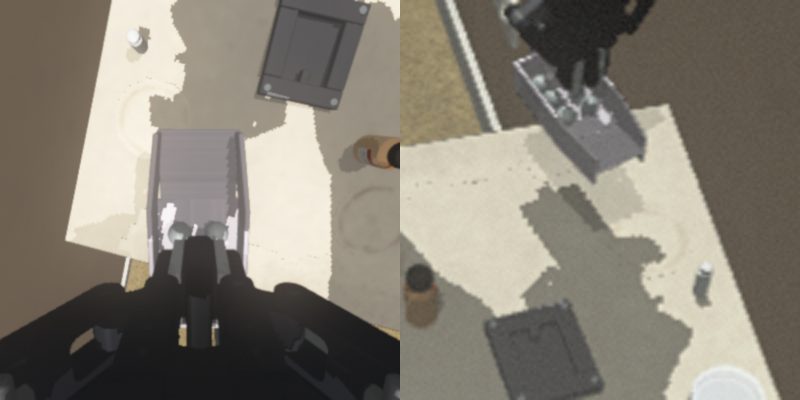

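The scoop hangs level in the grip, all balls still at the rear, spout edge at about (331,129) in the wrist picture. Now I'll carry it.

```bash
echo '[[4,6,0,0,0,0,0],[9,13.5,0,0,0,0,0],[15,22,0,0,0,0,0],[18,27,0,0,0,0,0],[18,27,0,0,0,0,0],[18,27,0,0,0,0,0],[15,22,0,0,0,0,0],[9,13.5,0,0,0,0,0],[4,6,0,0,0,0,0]]' | python3 nudge.py
echo '[[0,0,0,0,0,-0.06,0],[0,0,0,0,0,-0.14,0],[0,0,0,0,0,-0.14,0],[0,0,0,0,0,-0.14,0],[0,0,0,0,0,-0.14,0],[0,0,0,0,0,-0.14,0],[0,0,0,0,0,-0.14,0],[0,0,0,0,0,-0.14,0],[0,0,0,0,0,-0.14,0],[0,0,0,0,0,-0.14,0],[0,0,0,0,0,-0.14,0],[0,0,0,0,0,-0.14,0]]' | python3 nudge.py
echo '[[0,0,0,0,0,-0.06,0],[0,0,0,0,0,0,0]]' | python3 nudge.py
```

```text
clock: 10.75
eef_pos: [489.2, 130.6, 154.7]
tool_rot: [3.141, 0.001, 0.234]
force: [-0.9, 0.9, -3.0]
width: 11.0
gripper_force: 59.0
clock: 11.95
eef_pos: [487.3, 133.2, 155.2]
tool_rot: [-3.141, -0.0, 1.845]
force: [-0.2, 0.0, -2.3]
width: 10.9
gripper_force: 59.0
clock: 12.15
eef_pos: [487.4, 133.0, 155.0]
tool_rot: [-3.14, -0.001, 1.899]
force: [0.7, -0.4, -2.8]
width: 10.7
gripper_force: 59.0
```

```bash
echo '[[-6,3.3,0,0,0,0,0],[-12,6.6,0,0,0,0,0],[-20,11,0,0,0,0,0],[-23.7,13.1,0,0,0,0,0],[-23.7,13.1,0,0,0,0,0],[-23.7,13.1,0,0,0,0,0],[-23.7,13.1,0,0,0,0,0],[-20,11,0,0,0,0,0],[-12,6.6,0,0,0,0,0],[-6,3.3,0,0,0,0,0],[0,0,0,0,0,0,0],[0,0,0,0,0,0,0]]' | python3 nudge.py
python3 - <<'E'
from h import *
import json
s=ctrl.read_state()
w=ctrl.get_image('wrist');cv2.imwrite('pics/w3.png',w)
sc=ctrl.get_image('scene');cv2.imwrite('pics/s3.png',sc)
json.dump({k:list(map(float,s[k])) for k in('eef_pos','tool_rot')},open('w3.json','w'))
W=cam('wrist',s);R=Ro.from_euler('xyz',s['tool_rot']).as_matrix()
sp=s['eef_pos']+R@np.array([62,0,28.]);print('spout pred',sp,proj(W,sp))
for a in np.linspace(0,6.28,9)[:-1]: 
    p=proj(W,[605+52*np.cos(a),82+52*np.sin(a),18]).astype(int);cv2.circle(w,tuple(map(int,p)),2,(0,0,255),-1)
    p=proj(cam('scene'),[605+52*np.cos(a),82+52*np.sin(a),18]).astype(int);cv2.circle(sc,tuple(map(int,p)),1,(0,0,255),-1)
cv2.circle(w,tuple(map(int,proj(W,sp))),2,(255,0,0),-1)
o=np.zeros((400,800,3),np.uint8);o[:,:400]=w[:,130:530];o[:,400:]=cv2.resize(sc[160:310,230:380],(400,400),interpolation=2);cv2.imwrite('pics/c4.png',o)
E
```

```text
clock: 13.35
eef_pos: [631.5, 1.8, 155.3]
tool_rot: [-3.141, -0.001, 1.898]
force: [0.2, 0.2, -3.6]
width: 10.9
gripper_force: 59.0
spout pred [611.55609136  60.55693508 127.37259301] [328.68278759 126.04410979]
```

View pics/c4.png

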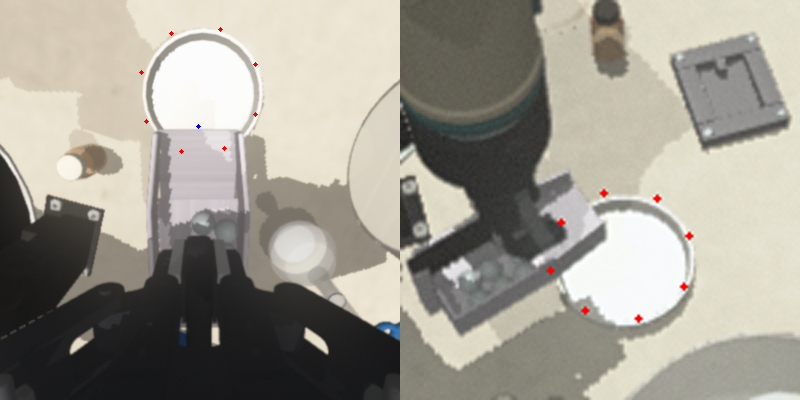

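The red predicted rim dots sit 2–3 mm left of the real dish, so the dish is near (607,82.5). The scoop is level and the spout is over the near rim. Next I lower it level.

```bash
echo '[[0,2,4,0,0,0,0],[0,0,8,0,0,0,0],[0,0,12,0,0,0,0],[0,0,14,0,0,0,0],[0,0,14,0,0,0,0],[0,0,13,0,0,0,0],[0,0,10,0,0,0,0],[0,0,5,0,0,0,0],[0,0,2,0,0,0,0],[0,0,0,0,0,0,0],[0,0,0,0,0,0,0],[0,0,0,0,0,0,0]]' | python3 nudge.py
echo '[[1.2,0,-2.4,0,-0.04,0,0],[1.2,0,-2.4,0,-0.04,0,0],[0,0,0,0,0,0,0],[0,0,0,0,0,0,0],[0,0,0,0,0,0,0],[0,0,0,0,0,0,0],[0,0,0,0,0,0,0],[0,0,0,0,0,0,0],[0,0,0,0,0,0,0],[0,0,0,0,0,0,0],[0,0,0,0,0,0,0],[0,0,0,0,0,0,0]]' | python3 nudge.py
python3 - <<'E'
from h import *
s=ctrl.read_state()
R=Ro.from_euler('xyz',s['tool_rot']).as_matrix()
print('spout',s['eef_pos']+R@np.array([62,0,28.]))
E
```

```text
clock: 14.65
eef_pos: [634.7, 1.4, 74.0]
tool_rot: [3.14, 0.0, 1.897]
force: [-0.0, -0.4, -2.8]
width: 10.8
gripper_force: 59.0
clock: 15.85
eef_pos: [633.4, 3.7, 78.1]
tool_rot: [3.142, 0.08, 1.897]
force: [-0.1, -0.9, -2.8]
width: 10.9
gripper_force: 59.0
spout [614.34404167  60.15147347  45.20344566]
```

```bash
echo '[[0.8,0,0,0,-0.02,0,0],[0.8,0,0,0,-0.02,0,0],[0.8,0,0,0,-0.02,0,0],[0.8,0,0,0,-0.02,0,0],[0.8,0,0,0,-0.02,0,0],[0.8,0,0,0,-0.02,0,0],[0.8,0,0,0,-0.02,0,0],[0.8,0,0,0,-0.02,0,0],[0.8,0,0,0,-0.02,0,0],[0.8,0,0,0,-0.02,0,0],[0,0,0,0,0,0,0],[0,0,0,0,0,0,0]]' | python3 nudge.py
python3 - <<'E'
from h import *
s=ctrl.read_state()
R=Ro.from_euler('xyz',s['tool_rot']).as_matrix()
print('spout',s['eef_pos']+R@np.array([62,0,28.]))
w=ctrl.get_image('wrist');cv2.imwrite('pics/w4.png',w)
sc=ctrl.get_image('scene')
o=np.zeros((400,800,3),np.uint8);o[:,:400]=w[:,130:530];o[:,400:]=cv2.resize(sc[190:310,250:370],(400,400),interpolation=2);cv2.imwrite('pics/c5.png',o)
E
```

```text
clock: 17.05
eef_pos: [630.9, 11.4, 76.7]
tool_rot: [-3.142, 0.28, 1.897]
force: [0.2, 0.0, -1.8]
width: 11.1
gripper_force: 59.0
spout [614.27622925  60.45783778  32.63135743]
```

View pics/c5.png

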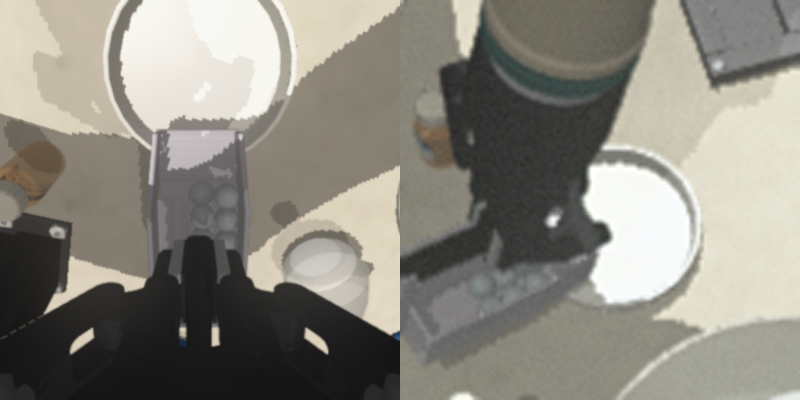

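The wrist view shows the balls gathered at the foot of the ramp near (210,210), none out yet, and the spout is inside the rim. I'll keep tipping slowly.

```bash
echo '[[0.57,0,-1.23,0,-0.02,0,0],[0.57,0,-1.23,0,-0.02,0,0],[0.57,0,-1.23,0,-0.02,0,0],[0.57,0,-1.23,0,-0.02,0,0],[0.57,0,-1.23,0,-0.02,0,0],[0.57,0,-1.23,0,-0.02,0,0],[0,0,0,0,0,0,0],[0,0,0,0,0,0,0],[0.57,0,-1.23,0,-0.02,0,0],[0.57,0,-1.23,0,-0.02,0,0],[0,0,0,0,0,0,0],[0,0,0,0,0,0,0]]' | python3 nudge.py
echo '[[0.57,0,-1.23,0,-0.02,0,0],[0.57,0,-1.23,0,-0.02,0,0],[0,0,0,0,0,0,0],[0,0,0,0,0,0,0],[0.57,0,-1.23,0,-0.02,0,0],[0.57,0,-1.23,0,-0.02,0,0],[0,0,0,0,0,0,0],[0,0,0,0,0,0,0],[0,0,0,0,0,0,0]]' | python3 nudge.py
python3 - <<'E'
from h import *
s=ctrl.read_state()
R=Ro.from_euler('xyz',s['tool_rot']).as_matrix()
print('spout',s['eef_pos']+R@np.array([62,0,28.]))
w=ctrl.get_image('wrist');cv2.imwrite('pics/w5.png',w)
g=cv2.cvtColor(w[0:135,225:430],6)
for nm,r in (('dish',w[0:125,240:420]),('trough',w[140:240,280:380])):
    print(nm,np.mean(r,axis=(0,1)).round(),[int((r.max(2)<t).sum()) for t in(100,140,170,200)])
w4=cv2.imread('pics/w4.png')
for nm,r in (('dish',w4[0:125,240:420]),('trough',w4[140:240,280:380])):
    print('old',nm,np.mean(r,axis=(0,1)).round(),[int((r.max(2)<t).sum()) for t in(100,140,170,200)])
E
```

```text
clock: 18.35
eef_pos: [628.5, 18.9, 84.4]
tool_rot: [3.142, 0.44, 1.898]
force: [-0.7, -0.3, -2.0]
width: 11.0
gripper_force: 59.1
clock: 19.25
eef_pos: [627.1, 22.3, 87.8]
tool_rot: [3.142, 0.52, 1.897]
force: [0.6, 0.7, -2.2]
width: 11.1
gripper_force: 59.1
spout [614.37390381  60.07913003  32.6655086 ]
dish [134. 142. 146.] [4, 6403, 17968, 22500]
trough [137. 136. 142.] [76, 5564, 9232, 9354]
old dish [212. 220. 224.] [0, 1955, 3191, 4268]
old trough [115. 115. 118.] [2468, 8315, 8509, 9925]
```

```bash
echo '[[0.57,0,-1.23,0,-0.02,0,0],[0.57,0,-1.23,0,-0.02,0,0],[0.57,0,-1.23,0,-0.02,0,0],[0.57,0,-1.23,0,-0.02,0,0],[0,0,0,0,0,0,0],[0,0,0,0,0,0,0],[0.57,0,-1.23,0,-0.02,0,0],[0.57,0,-1.23,0,-0.02,0,0],[0.57,0,-1.23,0,-0.02,0,0],[0.57,0,-1.23,0,-0.02,0,0],[0,0,0,0,0,0,0],[0,0,0,0,0,0,0]]' | python3 nudge.py
echo '[[0.57,0,-1.23,0,-0.02,0,0],[0.57,0,-1.23,0,-0.02,0,0],[0.57,0,-1.23,0,-0.02,0,0],[0.57,0,-1.23,0,-0.02,0,0],[0.57,0,-1.23,0,-0.02,0,0],[0.57,0,-1.23,0,-0.02,0,0],[0.57,0,-1.23,0,-0.02,0,0],[0.57,0,-1.23,0,-0.02,0,0],[0,0,0,0,0,0,0],[0,0,0,0,0,0,0],[0,0,0,0,0,0,0],[0,0,0,0,0,0,0]]' | python3 nudge.py
python3 - <<'E'
from h import *
s=ctrl.read_state()
R=Ro.from_euler('xyz',s['tool_rot']).as_matrix()
print('spout',s['eef_pos']+R@np.array([62,0,28.]))
w=ctrl.get_image('wrist');sc=ctrl.get_image('scene');t=ctrl.get_image('top')
o=np.zeros((560,800,3),np.uint8);o[:400,:400]=w[:,130:530];o[:400,400:]=cv2.resize(sc[190:310,250:370],(400,400),interpolation=2);o[400:,:400]=cv2.resize(t[128:192,257:417],(400,160),interpolation=2);
w4=cv2.imread('pics/w5.png');o[400:,400:]=cv2.resize(w4[20:260,130:530],(400,160));cv2.imwrite('pics/c6.png',o)
E
```

```text
clock: 20.5
eef_pos: [624.1, 31.6, 93.3]
tool_rot: [-3.141, 0.68, 1.898]
force: [0.2, 0.2, -1.5]
width: 11.3
gripper_force: 59.2
clock: 21.7
eef_pos: [621.0, 40.2, 97.7]
tool_rot: [3.141, 0.84, 1.896]
force: [0.1, -0.2, -2.0]
width: 11.2
gripper_force: 59.2
spout [614.50927852  59.69934931  32.84234347]
```

View pics/c6.png

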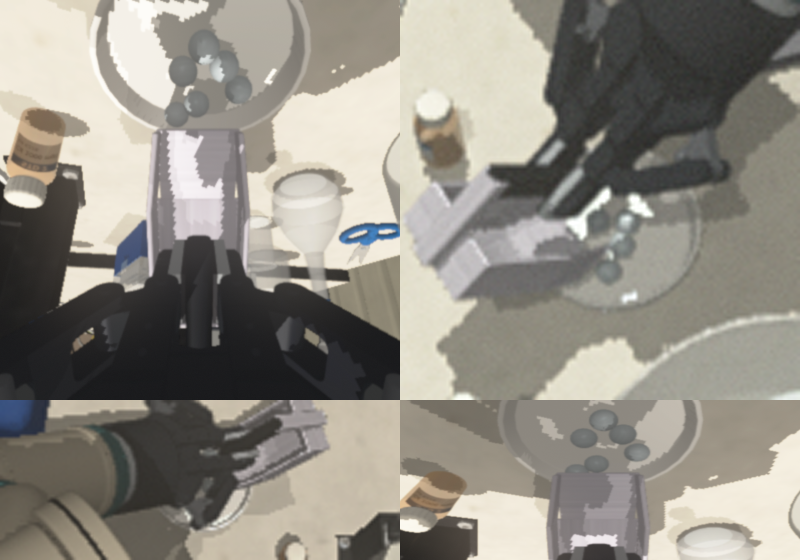

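All six balls lie in the dish, at (204,44), (183,71), (224,66), (238,89), (197,103) and (177,113), and the trough is empty. I'll raise straight up, level, and go to the stand.

```bash
echo '[[-6,0,-5.4,0,0,0,0],[-11,0,-10,0,0,0,0],[-15,0,-13.4,0,0,0,0],[-15,0,-13.4,0,0,0,0],[-12,0,-10.8,0,0,0,0],[0,0,0,0,0.12,0,0],[0,0,0,0,0.12,0,0],[0,0,0,0,0.12,0,0],[0,0,0,0,0.12,0,0],[0,0,0,0,0.12,0,0],[0,0,0,0,0.12,0,0],[0,0,0,0,0.12,0,0]]' | python3 nudge.py
echo '[[14,-11.5,0,0,0,0,0],[28.4,-23,0,0,0,0,0],[28.4,-23,0,0,0,0,0],[28.4,-23,0,0,0,0,0],[28.4,-23,0,0,0,0,0],[28.4,-23,0,0,0,0,0],[28.4,-23,0,0,0,0,0],[28.4,-23,0,0,0,0,0],[14,-11.5,0,0,0,0,0]]' | python3 nudge.py
echo '[[0,0,0,0,0,0.145,0],[0,0,0,0,0,0.145,0],[0,0,0,0,0,0.145,0],[0,0,0,0,0,0.145,0],[0,0,0,0,0,0.145,0],[0,0,0,0,0,0.145,0],[0,0,0,0,0,0.145,0],[0,0,0,0,0,0.145,0],[0,0,0,0,0,0.145,0],[0,0,0,0,0,0.145,0],[0,0,0,0,0,0.145,0],[0,0,0,0,0,0.145,0]]' | python3 nudge.py
echo '[[0,0,0,0,0,0.125,0],[0,0,0,0,0,0,0],[0,0,0,0,0,0,0]]' | python3 nudge.py
python3 - <<'E'
from h import *
s=ctrl.read_state();print(s['qpos'].round(2))
w=ctrl.get_image('wrist');cv2.imwrite('pics/w7.png',w);W=cam('wrist',s)
for c in ((36,30),(36,-30),(-36,-30),(-36,30)):
    r=Ro.from_euler('z',.033).as_matrix();X=np.array([483.9,199.7,14])+r@np.array([*c,0.])
    p=proj(W,X);u,v=map(int,p.round());k=9
    g=cv2.cvtColor(w,6)[v-k:v+k+1,u-k:u+k+1].astype(float)
    gg=cv2.GaussianBlur(g,(0,0),1.2)-cv2.GaussianBlur(g,(0,0),4)
    yy,xx=np.unravel_index(gg.argmax(),gg.shape);q=gg[max(yy-2,0):yy+3,max(xx-2,0):xx+3].clip(0);Y,Xx=np.mgrid[max(yy-2,0):max(yy-2,0)+q.shape[0],max(xx-2,0):max(xx-2,0)+q.shape[1]]
    f=(u-k+(q*Xx).sum()/q.sum(),v-k+(q*Y).sum()/q.sum())
    print(X[:2].round(1),p.round(1),np.round(f,1),gg.max().round(),plane(W,f,14)[:2].round(1))
E
```

```text
clock: 23.05
eef_pos: [620.9, 40.1, 178.8]
tool_rot: [3.14, -0.002, 1.898]
force: [0.1, 0.4, -3.4]
width: 10.7
gripper_force: 59.1
clock: 23.95
eef_pos: [371.3, 197.3, 177.7]
tool_rot: [-3.141, 0.002, 1.901]
force: [0.3, -0.4, -1.5]
width: 10.9
gripper_force: 59.2
clock: 25.15
eef_pos: [373.8, 196.3, 177.7]
tool_rot: [3.141, -0.0, 0.152]
force: [-0.6, 0.6, -2.1]
width: 11.0
gripper_force: 59.2
clock: 25.45
eef_pos: [373.9, 196.7, 177.4]
tool_rot: [3.141, -0.001, 0.035]
force: [-0.0, -0.7, -2.7]
width: 11.3
gripper_force: 59.2
[-0.48  0.4  -0.1   2.18  0.07  0.56 -2.17]
[518.9 230.9] [294.6  23.2] [294.1  23.9] 29.0 [518.3 231.3]
[520.9 170.9] [362.3  23.3] [361.9  23.9] 32.0 [520.4 171.2]
[448.9 168.5] [359.8 108.5] [359.1 109. ] 28.0 [448.5 169.1]
[446.9 228.5] [296.9 108.4] [296.8 109. ] 25.0 [446.4 228.5]
```

Run:
```python
from h import *
s=ctrl.read_state();W=cam('wrist',s);R=Ro.from_euler('xyz',s['tool_rot']).as_matrix();w=cv2.imread('pics/w7.png')
P=lambda x,y,z:proj(W,s['eef_pos']+R@np.array([x,-y,55.-z])).round(1)
print('spout floor edge in',P(62,20,27),P(62,-20,27),'walltop mid',P(20,28,42),P(20,-28,42),'spout wall?',P(62,22,42),P(62,-22,42))
g=cv2.cvtColor(w,6)
for r in range(116,210,8): print(r,' '.join(map(str,g[r,274:392:2])))
print('col',g[112:140,331])
```

```text
spout floor edge in [289.8 128.9] [363.5 128.9] walltop mid [274.1 211.2] [379.1 211.2] spout wall? [282.  130.5] [370.9 130.5]
116 171 152 152 151 151 151 150 150 144 116 113 111 111 110 109 109 108 108 108 107 107 106 106 106 106 105 105 105 105 105 105 105 104 104 104 101 102 102 102 102 101 102 102 102 106 126 139 143 143 142 142 142 142 142 142 142 141 141 141
124 230 231 231 230 226 225 226 190 166 154 148 148 147 146 147 147 146 145 145 145 145 145 145 145 145 144 144 144 144 143 143 143 143 143 143 142 142 143 143 144 145 144 144 143 144 143 142 142 143 155 198 207 226 220 151 142 143 143 142
132 231 231 230 230 227 208 149 121 125 141 143 143 142 142 141 141 139 139 139 139 137 139 137 138 138 138 138 137 138 137 137 137 137 136 136 136 137 137 136 136 136 136 136 136 136 129 110 112 154 203 225 227 227 226 190 148 141 142 142
140 231 230 230 229 179 150 144 118 117 142 143 143 143 142 142 141 142 141 140 140 140 139 140 139 139 138 138 138 137 137 137 137 137 137 137 137 137 137 137 137 136 136 137 133 114 119 98 102 136 143 172 224 226 226 226 220 163 144 143
148 231 231 2
[... 1319 characters left out ...]
0 140 140 140 141 140 141 140 140 138 124 117 127 186 111 100 106 136 144 181 227 229 228 228 229 228
196 212 204 152 149 135 113 114 184 179 144 145 145 145 144 144 143 143 143 143 143 143 142 142 142 142 141 141 141 140 141 141 141 141 140 141 140 141 140 140 140 140 141 136 119 117 150 216 133 101 102 126 144 164 226 230 230 231 232 231
204 211 185 148 147 122 112 118 231 245 243 244 244 243 231 153 147 148 148 147 145 144 144 143 146 148 146 146 145 146 145 145 145 145 146 147 148 149 147 146 148 148 146 130 182 229 231 231 177 103 102 117 140 148 215 231 232 232 232 232
col [ 93  93  91  93 105 114 120 132 141 144 144 144 144 143 144 144 142 137
 137 139 137 136 135 136 137 139 140 139]
```

```bash
echo '[[14,0,0,0,0,0,0],[27.3,0,0,0,0,0,0],[27.3,0,0,0,0,0,0],[27.1,0,0,0,0,0,0],[14,0,0,0,0,0,0],[0,0,25,0,0,0,0],[0,0,30,0,0,0,0],[0,0,30,0,0,0,0],[0,0,12,0,0,0,0],[0,0,0,0,0,0,0],[0,0,0,0,0,0,0],[0,0,0,0,0,0,0]]' | python3 nudge.py
```

```text
clock: 26.7
eef_pos: [484.6, 200.7, 81.1]
tool_rot: [-3.14, -0.002, 0.032]
force: [0.5, -0.6, -2.0]
width: 11.0
gripper_force: 59.1
```

```bash
for i in 1 2 3; do echo '[[0,0,0,0,0,0,0]]' | python3 nudge.py | grep -E "eef|rot"; done
```

```text
eef_pos: [484.5, 200.6, 81.1]
tool_rot: [-3.141, -0.002, 0.032]
eef_pos: [484.1, 200.5, 80.7]
tool_rot: [-3.141, -0.002, 0.032]
eef_pos: [483.9, 200.3, 80.3]
tool_rot: [-3.141, -0.001, 0.032]
```

```bash
echo '[[-0.5,0,4,0,0,0,0],[0,0,3,0,0,0,0],[0,0,2,0,0,0,0],[0,0,1.5,0,0,0,0],[0,0,1.5,0,0,0,0],[0,0,0,0,0,0,0]]' | python3 nudge.py; echo '[[0,0,1.5,0,0,0,0],[0,0,1.5,0,0,0,0],[0,0,0,0,0,0,0]]' | python3 nudge.py
```

```text
clock: 27.6
eef_pos: [483.0, 200.2, 67.5]
tool_rot: [3.141, 0.0, 0.032]
force: [0.4, 0.3, -2.1]
width: 11.1
gripper_force: 59.2
clock: 27.9
eef_pos: [483.0, 200.1, 64.6]
tool_rot: [3.141, 0.0, 0.032]
force: [0.3, 0.6, -2.5]
width: 10.9
gripper_force: 59.2
```

```bash
echo '[[0,0,1.5,0,0,0,0],[0,0,1.5,0,0,0,0],[0,0,0,0,0,0,0]]' | python3 nudge.py; echo '[[0,0,1,0,0,0,0],[0,0,0.7,0,0,0,0],[0,0,0,0,0,0,0]]' | python3 nudge.py;echo '[[0,0,0.6,0,0,0,0],[0,0,0,0,0,0,0]]' | python3 nudge.py
```

```text
clock: 28.2
eef_pos: [482.9, 200.1, 61.6]
tool_rot: [3.141, 0.0, 0.032]
force: [-0.2, 0.7, -1.2]
width: 10.9
gripper_force: 59.2
clock: 28.5
eef_pos: [483.0, 200.2, 60.0]
tool_rot: [3.142, 0.0, 0.032]
force: [-0.3, -0.6, -1.9]
width: 11.2
gripper_force: 59.2
clock: 28.7
eef_pos: [483.2, 200.3, 59.8]
tool_rot: [-3.141, -0.0, 0.032]
force: [-0.6, -0.2, 1.9]
width: 11.0
gripper_force: 59.8
```

```bash
echo '[[0,0,0.3,0,0,0,0],[0,0,0,0,0,0,20],[0,0,0,0,0,0,40],[0,0,0,0,0,0,60],[0,0,0,0,0,0,60],[0,0,0,0,0,0,60],[0,0,-5,0,0,0,60],[0,0,-15,0,0,0,60],[0,0,-30,0,0,0,60],[0,0,-40,0,0,0,60],[0,0,-40,0,0,0,60],[0,0,-20,0,0,0,60]]' | python3 nudge.py
python3 - <<'E'
from h import *
s=ctrl.read_state()
w=ctrl.get_image('wrist');cv2.imwrite('pics/w8.png',w);W=cam('wrist',s)
cv2.imwrite('pics/s8.png',ctrl.get_image('scene'));cv2.imwrite('pics/t8.png',ctrl.get_image('top'))
o=np.array([483.5,200.3,4]);r=Ro.from_euler('z',.033).as_matrix()
P=lambda *c:proj(W,o+r@np.array(c,float)).round(1)
print('bar front top',P(18,6,82),P(18,-6,82),'walltop x=0',P(0,28,42),P(0,-28,42),'x=-30 bar',P(-30,6,82),P(-30,-6,82),'spout',P(62,20,27),P(62,-20,27))
g=cv2.cvtColor(w,6)
f=P(18,0,82);v,u=int(f[1]),int(f[0])
print('col',v,g[v-12:v+12,u]);
for rr in (v+15,v+30): print('row',rr,u,g[rr,u-22:u+23])
sp=P(62,0,27);print('spoutcol',sp,g[int(sp[1])-12:int(sp[1])+12,int(sp[0])])
E
```

```text
clock: 29.9
eef_pos: [484.4, 200.8, 212.9]
tool_rot: [-3.14, -0.005, 0.032]
force: [0.8, 0.5, 0.1]
width: 60.2
gripper_force: 0.0
bar front top [321.6 175.4] [335.  175.4] walltop x=0 [301.4 185.1] [355.5 185.1] x=-30 bar [322.  225.9] [334.8 225.9] spout [308.9 122.8] [347.9 122.7]
col 175 [135 137 140 141 140 141 140 141 141 141 135 113  86  77  78  81  83  86
  87  87  88  88  87  87]
row 190 328 [124 160 217 232 235 234 227 220 218 220 221 223 223 222 220 207 153 100
  85  86  87  87  88  87  87  88  85  82  91 145 218 237 240 239 238 238
 240 240 239 236 228 223 222 222 210]
row 205 328 [124 159 218 233 237 237 229 222 220 221 222 224 224 223 221 208 153  99
  84  86  86  87  87  87  86  86  84  83 112 181 227 238 239 238 238 238
 241 240 237 229 224 223 222 211 165]
spoutcol [328.4 122.8] [136 136 135 136 136 136 136 136 137 136 137 137 135 132 133 151 196 224
 228 227 227 227 228 227]
```

Run:
```python
from h import *
for n,f in(('top','t8'),('scene','s8')):
    im=cv2.imread(f'pics/{f}.png');C=cam(n);old=cv2.imread(f'pics/{n}0.png')
    c=proj(C,[607,82.5,11]);u,v=map(int,c);k=24
    g=cv2.resize(cv2.cvtColor(im,6)[v-k:v+k,u-k:u+k],None,fx=8,fy=8,interpolation=2)
    m=(g<cv2.GaussianBlur(g,(0,0),60)-25).astype(np.uint8)
    nn,l,s,ce=cv2.connectedComponentsWithStats(m)
    for a,q in zip(s[1:],ce[1:]):
        if a[4]>300: X=plane(C,(u-k+q[0]/8,v-k+q[1]/8),11);print(n,a[4],X[:2].round(),np.hypot(*(X[:2]-[607,82.5])).round(1))
    c=cv2.HoughCircles(g,cv2.HOUGH_GRADIENT,1,30,param1=60,param2=12,minRadius=18,maxRadius=36)
    if c is not None:
        for q in c[0]: X=plane(C,(u-k+q[0]/8,v-k+q[1]/8),11);print(' H',n,X[:2].round(),np.hypot(*(X[:2]-[607,82.5])).round(1))
    d=cv2.absdiff(im,old).max(2)
    for nm,p,h in(('vA',(421,118),30),('vB',(531,-6),30),('wt',(455,342),20),('pe',(561,327),8)):
        a=proj(C,[*p,h]).astype(int);print(nm,d[a[1]-8:a[1]+9,a[0]-8:a[0]+9].mean().round(1),end=' ')
    print()
```

```text
top 9751 [624.  59.] 29.2
top 11197 [589. 112.] 34.5
top 1422 [631.  71.] 26.8
top 2683 [613.  85.] 6.6
top 1310 [599.  74.] 11.8
 H top [631.  71.] 27.0
 H top [618.  83.] 11.5
 H top [605.  89.] 7.1
 H top [603.  72.] 11.3
 H top [606.  40.] 42.1
 H top [613.  53.] 29.9
 H top [568.  70.] 40.7
 H top [628. 113.] 37.1
 H top [620.  41.] 43.6
vA 46.8 vB 11.5 wt 12.4 pe 67.4 
scene 4123 [551.  60.] 60.6
scene 10120 [593.  53.] 32.8
scene 770 [584.  84.] 22.9
scene 2873 [616. 121.] 39.6
scene 1927 [607.  75.] 8.0
scene 6220 [628.  82.] 20.5
scene 3379 [656. 106.] 54.4
scene 2599 [638.  40.] 53.1
 H scene [635.  73.] 29.3
 H scene [622.  84.] 15.5
 H scene [617.  55.] 29.8
 H scene [603.  75.] 8.8
 H scene [611.  43.] 39.2
 H scene [621.  45.] 40.6
 H scene [612.  90.] 8.8
vA 14.1 vB 9.5 wt 14.3 pe 13.1
```

```bash
python3 -c "
from cell import ctrl
print(ctrl.finish_job())"
```

```text
the job is handed in; nothing more can be done
None
```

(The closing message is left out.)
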